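# Crank down an outrigger's stabilizer leg onto its spreader pad

### The job

Slide the yellow spreader pad under the foot of the red outrigger's stabilizer leg, centred below the foot, then crank the leg down until the foot bears firmly on the pad: the crank should have become about 4 N heavier at its knob than when it turned freely (about 7 N). Do not over-crank it (never more than 6 N heavier), let go of the crank and leave it loaded, and do not disturb the other things on the bench.

Things in the scene. Friction and masses are not known exactly. Their poses are not given: they have to be found in the camera images.
- jack_axis (a point): Fixed point on the bench on the vertical axis of the stabilizer leg (red square sleeve, dark 66 mm square gear head with its top at 215 mm). The pad's centre belongs at its x, y. Its y axis points along the red outrigger beam to the rest of the bolted-down frame; the beam's underside is 125 mm up, the frame's corner post begins 235 mm along it.
- pad: Loose yellow steel spreader pad, about 0.75 kg: plate 90 x 90 x 12 thick, origin at the centre of the plate's underside, z up. A flat tail bar, 24 wide and 8 thick, runs along the pad's own -x to 173 mm from the origin and carries an upright black tab. Slide it on the bench by the tab (its mass sits far from the tab). The foot must come down on the plate's centre.
- pad_tab (a point): Middle of the black upright tab on the pad's tail: 44 long along the pad's x, 14 thick along the pad's y, from 8 to 50 mm above the bench. It lies 150 mm along -x from the plate's centre, 30 mm above the pad's underside; axes as the pad's.
- leg: Square aluminium tube (34 mm) that comes out of the sleeve; origin at the centre of its lower end, z up. A round black foot, 50 across with a rubber sole, hangs below it on a threaded spindle, screwed out by an unmeasured amount: the sole is anywhere from 30 to 42 mm below this point. It clears the pad at the start. On the pad, the rubber gives about 1 mm per 20 N.
- crank (a joint): Angle of the crank in rad, 0 to 23. Clockwise from above it grows and lowers the leg, 20 mm per turn; at 0 the leg's lower end is 89 mm above the bench. It stays where it is left. Turning it slowly takes about 7 N at the knob along its circle with the foot free, plus 0.053 N per newton on the foot (wanted: 75 N). Stopped, friction hides part of this: compare like with like, free and loaded.
- crank_hub (a point): Point on the crank's vertical axis at the hub, level with the top face of its hub, 244 mm above the bench. It turns with the crank: its x axis points along the crank arm to the knob.
- knob_mid (a point): Centre of the black upright knob on the end of the crank arm: a cylinder 25 across and 46 tall, from 241 to 287 mm above the bench, its centre 264 mm above the bench and 60 mm from the crank's axis. It spins freely about its own vertical axis, so it can be held from above without turning the hand.
- packing: Bystander to leave alone: pale wooden packing block, 60 x 60 x 40 mm; origin at the centre of its underside.
- bushing: Bystander to leave alone: brass bushing (ring), 40 across, 26 mm tall; origin at the centre of its underside.
- wrench: Bystander to leave alone: steel wrench lying flat, 180 mm long; origin at the centre of its underside.
- driver: Bystander to leave alone: screwdriver with a yellow handle, 200 mm long; origin at the centre of its underside.
- pliers: Bystander to leave alone: pliers with red handles, 170 mm long; origin at the centre of its underside.
- jar: Bystander to leave alone: small clear jar with a blue cap, 60 across, 75 mm tall; origin at the centre of its underside.
Mind the look-alikes: they are no part of the job. Of the things that look like the pad, take the one that is farthest from the robot's base at the start.

How it is judged (in metres and radians):
On the way, in this order (a step that is already met when the one before it is completed fails the run):
1. the pad lies under the foot, its centre within 15 mm of the leg's axis, the foot not yet touching it (horizontal distance between pad and jack_axis below 0.015 m and height (world z) of pad below 0.004 m and contact force between leg and pad below 0.5 N), for 0.2 s.
2. the foot bears on the pad with more than 45 N (contact force between leg and pad above 45 N), for 0.2 s.
At the end, for the whole second after the job is handed in: The foot presses on the pad with 45 to 115 N (2.4 to 6.1 N more at the knob than when it turned freely), the pad's centre is within 15 mm of the leg's axis, the pad lies flat and at rest, and the crank has been let go (contact force between leg and pad between 45 and 115 N and horizontal distance between pad and jack_axis below 0.015 m and angle between pad's own z axis and vertical below 0.06 rad and linear speed of pad below 0.01 m/s); the robot touches nothing.
It fails at once if the leg is over-cranked: more than 125 N between foot and pad (contact force between leg and pad above 125 N).
It fails at once if another thing on the bench is moved by more than 30 mm (distance of any of packing, bushing, wrench, driver, pliers, jar from where it was at the start of the episode above 0.03 m).
It also fails if it takes over 70 s, if anything falls off the work surface, if the arm or the gripper's body presses on something with over 40 N, if the wrist force passes 120 N, or if a joint passes its speed limit or range.

### The arm

A 7-joint arm with a two-finger parallel gripper is mounted at the origin on the work surface. World frame = base frame: x ahead of the robot, y to its left, z up, the work surface at z = 0. Lengths are in mm, angles in rad, forces in N, time in s.
With the tool pointing down it reaches from about 400 to 900 mm from the base axis. Payload 5.5 kg.
Tool frame: the origin (TCP) lies midway between the tips of the shut fingers; the grasp point (between the pads) lies 19 mm behind it; z points along the fingers, y is the line along which they close (so a half turn about z gives the same grasp; the last joint's range is limited). The gripper opens to 92 mm and grips with 3 to 60 N. Pads are 19 mm wide; open, the fingers measure 130 mm over their backs; the gripper's body (75 mm by 190 mm) begins 47 mm behind the grasp point.
Start: joints at [-0.941, 0.501, -0.427, 1.55, 0.221, 1.138, -0.21], TCP at [233.071, 606.777, 187.129] pointing down, gripper open.
Joint ranges: [-2.88, 2.88], [-0.31, 2.03], [-1.54, 1.56], [0.2, 2.42], [-1.41, 4.55], [0.19, 2.02], [-2.57, 2.57]. Speed limits (rad/s): [2.57, 2.57, 3.14, 3.14, 3.14, 3.14, 3.14].

### API

Orientations are given as a rotation vector (axis times angle).
In Python, from cell import sense, viewer, bot, finder gives the robot as it stands.
- The arm moves only by the shell command python3 -m inch 'ROWS' [FORCE]. ROWS is JSON, a list that holds one entry, the list of rows, each a list of 5 numbers: the finger opening in mm, from 0 to 91.8, then the shift along the tool's x, y, z in units of 25 mm (1.0 is 25 mm), then the turn about the tool's z in rad. In form: [[[hand, dx, dy, dz, yaw], ...]]. A call has 1 to 20 rows; each row is the pose to reach, as a shift and turn from the pose commanded when the call began, along the tool's axes at that moment; what a row does not reach only later rows make up. A row lasts 1/10 s, in which the tool goes at most 50 mm and 8.59 degrees, less where a joint would pass 70% of its speed; a pose out of reach is approached as far as the arm can. A call with a gripper value outside its range is refused whole. The fingers move at their own pace and stop on an object; FORCE is the grip in N (left out, the last holds). Time passes only in rows, so rows that repeat a pose let the fingers close. It gives the time, the measured TCP pose, the force, the opening and the grip force at its end, in the units of the state.
- sense(): the state, without advancing time (a new reading comes with each control period).
- viewer.camera(name): name is "side" or "top" or "wrist"; returns a dict with "color" (420x560x3 uint8, red, green, blue), "vfov" (degrees; the focal length in pixels is half the picture's height over the tangent of half this angle, whatever the lens; pixels are square), "cx", "cy" (the principal point, pixels), "T" (4x4, takes a point from camera to world coordinates); the wrist camera has in their place "hand_eye" (4x4, takes a point from camera to tool coordinates, whose origin is the TCP and whose axes are the flange's). Camera axes: x right, y up, looking along -z (the intrinsics and any distortion apply to the point x, -y, -z); pixel columns grow to the right and rows downward; lengths in mm; the calibration is good to about 2 mm. A picture is of the moment at which its call begins: read the wrist's pose just before it. There is no depth.
- bot.close_job(): hands the job in; it is judged then, once.
Trained networks look in a picture, given as the dict that the camera call returned (one of the last four; its "shot" number tells which), for a name from the list of things; names that differ only in an ending like _2 or _b are one class to them, and where a whole thing is asked for, a point or a joint stands for the part that bears it (a point fixed in the world has none). Each returns a list of dicts, best first, with "conf" (0 to 1); they miss things now and then, are a little off and sometimes report something else, mostly with a low value. They report only what shows in the picture. A call takes as long as a camera call. They do not tell look-alikes from the thing itself.
- finder.silhouettes(picture, name): "pixels" (420x560 bool, what is visible of it) and "position" ([row, column] as shares, 0 to 1, of the picture: columns of its width, rows of its height, amid what is visible of it).
- finder.place_of(picture, name): "position" ([row, column] as shares, 0 to 1, of the picture: columns of its width, rows of its height: a listed point, or the origin of a listed thing).
The state is a dict: "t": time; "joint_pos": joint angles; "qd": joint speeds; "effort": joint torques, N m; "tool_pos": TCP position; "tcp_rot": TCP orientation; "wrist_force": force on the tool from outside, world axes, zero at the start; "moment": the same for the moment, N m; "grip_width": opening from 0.0 (shut) to 1.0 (fully open); "grasp_force": force on a finger pad.
Only numpy, scipy, OpenCV 4.12 (cv2) and the standard library are available. Lean on these libraries where they do the work, as an engineer would, in place of code of your own. Each camera call takes 0.05 s, during which the arm holds its last target. There are 200 camera calls.

## Working session

There is one attempt and no reset: what is moved stays moved. The work goes in short steps, Python scripts to look and compute and a shell command to move; the robot and the scene stay as the last step left them, time stands still between calls to the robot, and variables do not carry over. Pictures are saved under pics/ and viewed, at most 10 in all, crops included, and the job is handed in when it is done.

```bash
ls; mkdir -p pics; cat > h.py <<'E'
import numpy as np, cv2
from scipy.spatial.transform import Rotation as R
from cell import sense, viewer, bot, finder
def tcp():
    s=sense(); T=np.eye(4); T[:3,:3]=R.from_rotvec(s["tcp_rot"]).as_matrix(); T[:3,3]=s["tool_pos"]; return T
def shot(name):
    W=tcp() if name=="wrist" else None
    p=viewer.camera(name)
    p["W"]=W@p["hand_eye"] if name=="wrist" else p["T"]
    return p
def K(p):
    h=p["color"].shape[0]; f=h/2/np.tan(np.radians(p["vfov"])/2); return f,p["cx"],p["cy"]
def to_plane(p,rc,z):  # rc shares -> world point at height z
    h,w=p["color"].shape[:2]; f,cx,cy=K(p)
    d=p["W"][:3,:3]@np.array([(rc[1]*w-cx)/f,-(rc[0]*h-cy)/f,-1]); o=p["W"][:3,3]
    return o+d*(z-o[2])/d[2]
def proj(p,X):
    f,cx,cy=K(p); c=np.linalg.inv(p["W"])@np.append(X,1); return [cx-f*c[0]/c[2],cy+f*c[1]/c[2]]
def save(p,n,crop=None,scale=1):
    im=p["color"][:,:,::-1]
    if crop: a,b,c,d=crop; im=im[a:b,c:d]
    cv2.imwrite("pics/"+n,cv2.resize(im,None,fx=scale,fy=scale))
E
python3 - <<'E'
from h import *
s=sense();print({k:np.round(v,3) for k,v in s.items()})
for n in("top","side"):
    p=shot(n);save(p,n+".png")
    print(n,[k for k in p],p["vfov"],p["cx"],p["cy"],np.round(p["T"],2).tolist(),{k:p[k] for k in p if 'dist' in k or 'lens' in k})
    for nm,z in (("pad",0),("pad_tab",30),("crank_hub",244),("knob_mid",264),("jack_axis",0),("leg",89)):
        for d in finder.place_of(p,nm)[:4]:
            q=d["position"];print(nm,round(d["conf"],2),np.round([q[1]*560,q[0]*420]),np.round(to_plane(p,q,z)))
E
```

```text
pics
{'t': np.float64(0.0), 'joint_pos': array([-0.941,  0.502, -0.427,  1.551,  0.221,  1.138, -0.21 ]), 'qd': array([-0.   ,  0.001, -0.   ,  0.001, -0.   ,  0.001,  0.   ]), 'effort': array([ 1.0000e-03, -5.6660e+01, -5.8160e+00, -2.7911e+01, -6.9000e-02,
        3.1000e-02,  0.0000e+00]), 'tool_pos': array([232.859, 606.035, 186.088]), 'tcp_rot': array([-5.730e-01, -3.088e+00,  3.000e-03]), 'wrist_force': array([-0.554,  0.685, -0.213]), 'moment': array([0.022, 0.038, 0.039]), 'grasp_force': np.float64(0.0), 'grip_width': np.float64(1.003)}
top ['color', 'vfov', 'cx', 'cy', 'T', 'shot', 'W'] 49.46121727664977 277.8269103479315 205.5504157650589 [[0.01, 0.98, -0.19, 214.24], [-1.0, 0.02, 0.01, -30.62], [0.01, 0.19, 0.98, 1474.39], [0.0, 0.0, 0.0, 1.0]] {}
pad 0.94 [368. 300.] [ 208. -340.    0.]
pad 0.87 [340. 189.] [ 566. -256.    0.]
pad 0.65 [253. 142.] [726.  39.   0.]
pad 0.32 [283. 171.] [624. -62.   0.]
pad_tab 0.69 [326. 233.] [ 416. -204.   30.]
pad_tab 0.57 [348. 338.] [  91. -269.   30.]
crank_hub 0.5 [276. 155.] [605. -39. 244.]
knob_mid 0.64 [282. 168.] [561. -56. 264.]
leg 0.36 [275. 171.] [599. -37.  89.]
side ['color', 'vfov', 'cx', 'cy', 'T', 'shot', 'W'] 44.504584183130305 279.38088944104857 216.41662177876213 [[0.84, 0.36, -0.42, -36.01], [-0.55, 0.57, -0.61, -808.54], [0.02, 0.74, 0.67, 1048.47], [0.0, 0.0, 0.0, 1.0]] {}
pad 0.89 [346. 312.] [ 558. -249.    0.]
pad 0.81 [251. 414.] [ 219. -350.    0.]
pad_tab 0.77 [178. 405.] [  94. -265.   30.]
pad_tab 0.56 [289. 317.] [ 416. -203.   30.]
crank_hub 0.84 [316. 184.] [606. -29. 244.]
knob_mid 0.63 [307. 188.] [561. -51. 264.]
knob_mid 0.16 [291. 320.] [ 311. -349.  264.]
leg 0.61 [310. 230.] [598. -32.  89.]
```

View pics/top.png

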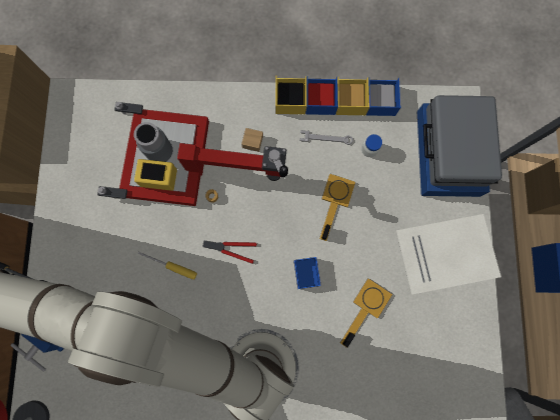

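View pics/side.png

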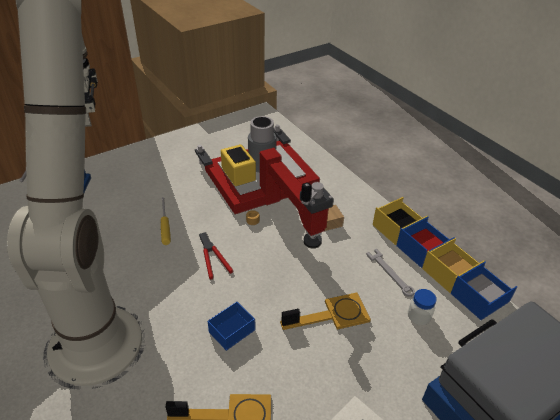

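Candidates for the pad in the top view are the far yellow pad at (340,189), the near yellow pad at (373,298), and the yellow box on the frame at (155,173), which is not a pad. The far pad, about 616 mm from the base against about 400 mm for the near one, is the one to take. Its tab is at about (326,233), the jack is at about (276,160), and the beam runs to world +y. I'll check it in a crop and plan the approach.

```bash
cat >> h.py <<'E'
def rows(targets):
    T=tcp()
    for X in targets: print(X,"->",np.round(T[:3,:3].T@(np.array(X)-T[:3,3])/25,2))
E
python3 - <<'E'
from h import *
p=shot("top");save(p,"crop.png",(120,260,180,400),3)
for nm in("packing","bushing","pliers","wrench","jar","driver"):
    for d in finder.place_of(p,nm)[:1]: print(nm,round(d["conf"],2),np.round(to_plane(p,d["position"],0)))
T=tcp();print(np.round(T[:3,:3],3).tolist())
rows([(420,300,330),(440,80,330),(416,-204,200)])
E
```

```text
packing 0.97 [725.  42.   0.]
bushing 0.48 [522. 160.   0.]
pliers 0.75 [365. 102.   0.]
wrench 0.76 [ 751. -203.    0.]
jar 0.82 [ 707. -357.    0.]
driver 0.83 [312. 306.   0.]
[[-0.933, 0.359, -0.0], [0.359, 0.933, 0.0], [0.0, 0.0, -1.0]]
(420, 300, 330) -> [-11.38  -8.77  -5.71]
(440, 80, 330) -> [-15.28 -16.7   -5.71]
(416, -204, 200) -> [-18.46 -27.65  -0.52]
```

View pics/crop.png

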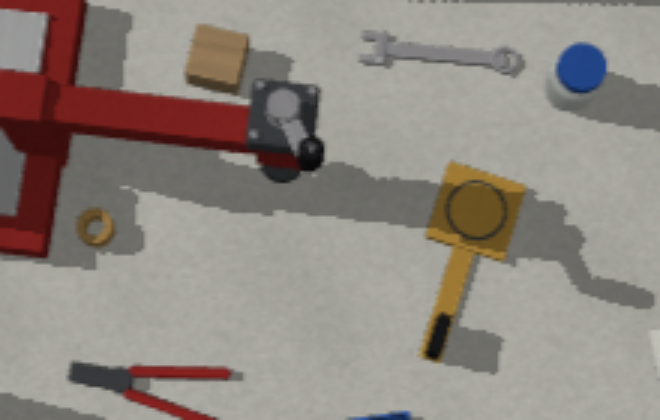

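The crop shows the square yellow plate with its ring at about (475,210) and the black tab at (438,335), so this is the far pad. The packing, bushing and pliers are clear of the sliding path. Next is the reach.

```bash
python3 -m inch '[[[60,-3,-2,-3,0],[60,-6,-4,-5.7,0],[60,-8.5,-6.5,-5.7,0],[60,-11.4,-8.8,-5.7,0],[60,-12.5,-10.8,-5.7,0],[60,-13.5,-12.8,-5.7,0],[60,-14.4,-14.8,-5.7,0],[60,-15.3,-16.7,-5.7,0],[60,-15.9,-18.6,-5.7,0],[60,-16.4,-20.5,-5.2,0],[60,-16.9,-22.3,-4,0],[60,-17.4,-24,-3,0],[60,-17.9,-26,-2,0],[60,-18.4,-27.6,-1,0],[60,-18.4,-27.6,-1,0],[60,-18.4,-27.6,-1,0],[60,-18.4,-27.6,-1,0],[60,-18.4,-27.6,-1,0],[60,-18.4,-27.6,-1,0],[60,-18.4,-27.6,-1,0]]]' 40
python3 - <<'E'
from h import *
p=shot("wrist");save(p,"w1.png")
s=sense();print(s["t"],np.round(s["tool_pos"]),np.round(s["qd"],2))
for nm,z in (("pad",0),("pad_tab",30)):
    for d in finder.place_of(p,nm)[:3]:
        q=d["position"];X=to_plane(p,q,z);print(nm,round(d["conf"],2),np.round([q[1]*560,q[0]*420]),np.round(X,1))
p=shot("side")
for nm,z in (("pad_tab",30),("crank_hub",244),("knob_mid",264)):
    for d in finder.place_of(p,nm)[:3]:
        q=d["position"];X=to_plane(p,q,z);print(nm,round(d["conf"],2),np.round([q[1]*560,q[0]*420]),np.round(X,1))
E
```

```text
t: 3.05
tool_pos: [414.5, -202.8, 211.8]
tcp_rot: [-0.577, -3.087, -0.001]
wrist_force: [0.2, 0.2, 0.4]
grip_width: 0.65
grasp_force: 0.0
3.1 [ 415. -202.  212.] [-0.02 -0.01 -0.02  0.   -0.   -0.    0.  ]
pad 0.75 [61. 40.] [ 214.7 -350.4    0. ]
pad 0.65 [279. 300.] [ 567.4 -249.3    0. ]
pad_tab 0.82 [276. 182.] [ 422. -199.   30.]
pad_tab 0.61 [291. 316.] [ 422.6 -202.9   30. ]
pad_tab 0.58 [178. 405.] [  93.3 -264.    30. ]
crank_hub 0.62 [316. 185.] [603.1 -31.  244. ]
knob_mid 0.36 [345. 312.] [ 408.7 -389.2  264. ]
```

View pics/w1.png

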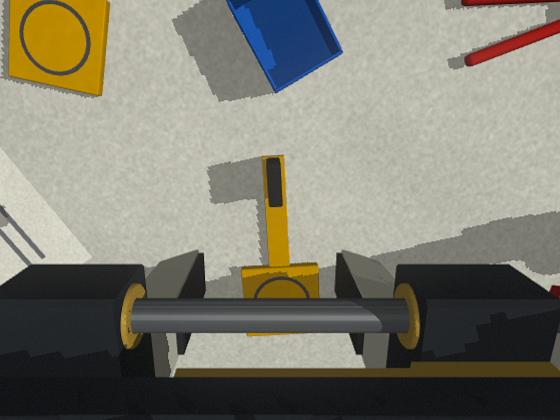

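The wrist view has the tab at (274,182), the plate at (280,300) and open floor around the tab. The tab measures (422,-200) and the plate (567,-249), which are 153 mm apart against 150 given. Now I go down and grip.

```bash
python3 -m inch '[[[60,-0.24,0.2,1.5,-0.04],[60,-0.24,0.2,3.2,-0.04],[60,-0.24,0.2,5,-0.04],[60,-0.24,0.2,6.5,-0.04],[60,-0.24,0.2,7.5,-0.04],[60,-0.24,0.2,7.9,-0.04],[60,-0.24,0.2,7.9,-0.04],[5,-0.24,0.2,7.9,-0.04],[5,-0.24,0.2,7.9,-0.04],[5,-0.24,0.2,7.9,-0.04],[5,-0.24,0.2,7.9,-0.04],[5,-0.24,0.2,7.9,-0.04],[5,-0.24,0.2,7.9,-0.04]]]' 40
python3 - <<'E'
from h import *
S=[]
p=shot("top")
s=sense();print(s["t"])
for p in (p,shot("side")):
  for nm,z in (("pad",0),("crank_hub",244),("knob_mid",264),("leg",89)):
    for d in finder.place_of(p,nm)[:3]:
        q=d["position"];X=to_plane(p,q,z);print(nm,round(d["conf"],2),np.round([q[1]*560,q[0]*420]),np.round(X,1))
p=shot("wrist")
for nm,z in (("pad",0),("pad_tab",30)):
    for d in finder.place_of(p,nm)[:3]:
        q=d["position"];X=to_plane(p,q,z);print(nm,round(d["conf"],2),np.round([q[1]*560,q[0]*420]),np.round(X,1))
E
```

```text
t: 4.7
tool_pos: [422.6, -199.8, 14.9]
tcp_rot: [0.511, 3.099, -0.0]
wrist_force: [-0.2, 0.2, 0.2]
grip_width: 0.181
grasp_force: 0.0
4.75
pad 0.76 [369. 298.] [ 213.  -342.9    0. ]
pad 0.6 [339. 191.] [ 560.4 -250.7    0. ]
crank_hub 0.72 [340. 192.] [ 499.8 -216.9  244. ]
crank_hub 0.5 [276. 156.] [601.2 -38.2 244. ]
knob_mid 0.65 [282. 168.] [559.4 -54.9 264. ]
leg 0.51 [275. 170.] [603.  -35.3  89. ]
pad 0.89 [252. 416.] [ 219.5 -354.6    0. ]
pad 0.56 [345. 313.] [ 556.1 -249.9    0. ]
crank_hub 0.49 [317. 184.] [607.7 -30.2 244. ]
crank_hub 0.42 [346. 309.] [ 425.6 -374.6  244. ]
crank_hub 0.29 [391. 271.] [ 568.4 -347.5  244. ]
leg 0.68 [310. 234.] [591.6 -41.7  89. ]
pad_tab 0.95 [267. 252.] [ 422.6 -201.5   30. ]
```

```bash
python3 -m inch '[[[5,0,0,0,0],[5,0,0,0,0],[5,0,0,0,0],[5,0.05,0.3,0,0],[5,0.12,0.8,0,0],[5,0.21,1.4,0,0],[5,0.3,2,0,0],[5,0.38,2.6,0,0],[5,0.47,3.2,0,0],[5,0.56,3.8,0,0],[5,0.64,4.4,0,0],[5,0.73,5,0,0],[5,0.81,5.6,0,0],[5,0.9,6.2,0,0],[5,0.99,6.8,0,0],[5,1.07,7.4,0,0],[5,1.16,8,0,0],[5,1.22,8.4,0,0],[5,1.25,8.6,0,0],[5,1.25,8.6,0,0]]]' 40
python3 - <<'E'
from h import *
for n in ("top","side"):
  p=shot(n);save(p,n+"2.png")
  for nm,z in (("pad",0),("pad_tab",30),("crank_hub",244),("knob_mid",264),("leg",89)):
    for d in finder.place_of(p,nm)[:2]:
        q=d["position"];X=to_plane(p,q,z);print(nm,round(d["conf"],2),np.round([q[1]*560,q[0]*420]),np.round(X,1))
  im=p["color"][:,:,::-1]
  c=proj(p,[300,-100,0])
a=cv2.imread("pics/top2.png")[90:230,150:400];b=cv2.imread("pics/side2.png")[130:310,200:400]
b=cv2.resize(b,(int(420*200/180),420));a=cv2.resize(a,(int(250*2),280));b=cv2.resize(b,(300,270))
cv2.imwrite("pics/both2.png",np.hstack([a[:270],b]))
E
```

```text
t: 7.35
tool_pos: [461.8, 14.8, 14.6]
tcp_rot: [-0.508, -3.1, -0.0]
wrist_force: [-0.2, -0.0, 0.6]
grip_width: 0.057
grasp_force: 0.0
pad 0.65 [341. 190.] [ 564.7 -257.1    0. ]
pad 0.65 [371. 298.] [ 212.6 -347.4    0. ]
pad_tab 0.85 [328. 234.] [ 411.7 -209.1   30. ]
pad_tab 0.83 [348. 337.] [  93.7 -267.3   30. ]
knob_mid 0.5 [285. 168.] [559.2 -64.5 264. ]
pad 0.88 [250. 415.] [ 216.  -350.9    0. ]
pad 0.79 [345. 313.] [ 553.6 -250.4    0. ]
pad_tab 0.83 [290. 318.] [ 415.1 -205.8   30. ]
pad_tab 0.76 [178. 405.] [  93.4 -263.2   30. ]
crank_hub 0.79 [318. 184.] [609.6 -31.9 244. ]
crank_hub 0.74 [165. 223.] [229.4  39.7 244. ]
knob_mid 0.69 [306. 190.] [555.2 -54.6 264. ]
knob_mid 0.24 [317. 184.] [592.5 -51.  264. ]
leg 0.77 [313. 232.] [601.5 -39.7  89. ]
leg 0.71 [210. 252.] [332.2  39.4  89. ]
```

View pics/both2.png

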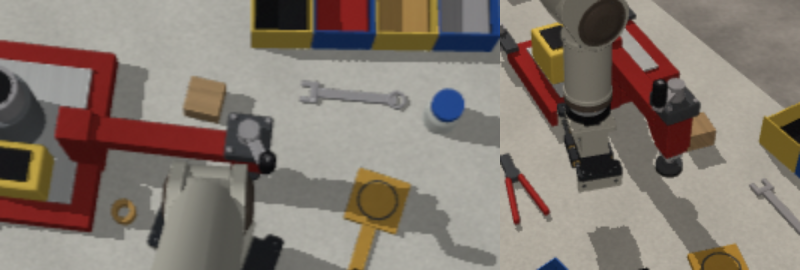

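The grip missed. The fingers closed to 5 mm and the pad stayed at about its original place, with top-view pixel (341,190). I go back above the tab and look from low down.

```bash
python3 -m inch '[[[60,0,0,-1.5,0],[60,0,0,-3,0],[60,-0.25,-2,-3,0],[60,-0.5,-4,-3,0],[60,-0.8,-6,-3,0],[60,-1.2,-8,-3,0],[60,-1.25,-8.6,-3,0],[60,-1.25,-8.6,-3,0],[60,-1.25,-8.6,-3,0]]]' 40
python3 - <<'E'
from h import *
T=tcp();p=shot("wrist");im=p["color"][:,:,::-1].copy()
for X in ([0,0,0],[0,0,50]):
    w=(T@np.append(X,1))[:3]; c=proj(p,w);print(X,w.round(1),c); cv2.circle(im,(int(c[0]),int(c[1])),4,(255,0,255),1)
cv2.imwrite("pics/w2.png",im)
for d in finder.place_of(p,"pad_tab")[:2]: q=d["position"];print(np.round([q[1]*560,q[0]*420]),to_plane(p,q,30).round(1),d["conf"])
print(T.round(3).tolist(),np.round(p["hand_eye"],3).tolist(),p["vfov"],p["cx"],p["cy"])
E
```

```text
t: 8.85
tool_pos: [422.3, -199.4, 89.5]
tcp_rot: [-0.512, -3.099, -0.001]
wrist_force: [-0.4, 0.1, -0.4]
grip_width: 0.653
grasp_force: 0.0
[0, 0, 0] [ 422.3 -199.4   89.5] [np.float64(270.00809420361526), np.float64(239.8852444972557)]
[0, 0, 50] [ 422.3 -199.4   39.5] [np.float64(269.9327928250743), np.float64(214.01431970280737)]
[267. 211.] [ 421.8 -201.7   30. ] 0.57
[[-0.947, 0.322, -0.0, 422.29], [0.322, 0.947, 0.001, -199.434], [0.0, 0.0, -1.0, 89.492], [0.0, 0.0, 0.0, 1.0]] [[0.0, 0.96, 0.281, 75.8], [1.0, -0.0, -0.0, -0.261], [-0.0, 0.281, -0.96, -198.727], [0.0, 0.0, 0.0, 1.0]] 58.32968843326942 269.7053065782642 209.82392087481836
```

View pics/w2.png

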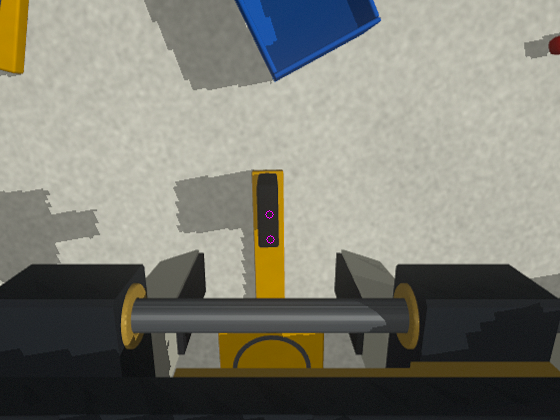

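```bash
python3 - <<'E'
from h import *
p=shot("side")
for z in (14.6,35,56,80,100): print(z,np.round(proj(p,[461.8,14.8,z])))
a=cv2.imread("pics/side2.png")[190:290,220:320]
b=p["color"][:,:,::-1].copy(); 
T=tcp();c=proj(p,T[:3,3]);print(c);b=b[230:330,240:340]
im=np.hstack([cv2.resize(a,(400,400)),cv2.resize(b,(400,400))]);cv2.imwrite("pics/cmp.png",im)
E
```

```text
14.6 [258. 258.]
35 [258. 253.]
56 [258. 248.]
80 [258. 241.]
100 [258. 236.]
[np.float64(291.2547460869382), np.float64(299.2030046775487)]
```

View pics/cmp.png

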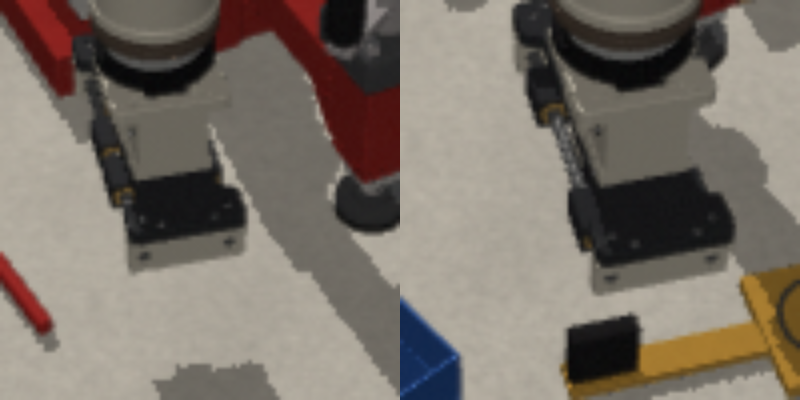

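```bash
python3 - <<'E'
from h import *
p=shot("side");T=tcp()
print("observed corners now ~ (388-240..): near-left (389,303)?, see crop: left (%.0f,%.0f) right (%.0f,%.0f)"%(240+195/4,230+292/4,240+330/4,230+265/4))
for zt in (0,-20,-41,-66):
  for y in (-30,-49,-95):
    print(zt,y,[np.round(proj(p,(T@[x,y,zt,1])[:3])).tolist() for x in (32,9.5,-9.5,-32)])
# skin: same for wrist picture
w=shot("wrist");T=tcp()
for zt in (0,-20,-41,-66):
    print("wrist",zt,[np.round(proj(w,(T@[x,y,zt,1])[:3])).tolist() for x in(9.5,-9.5) for y in (-30,30)])
E
```

```text
observed corners now ~ (388-240..): near-left (389,303)?, see crop: left (289,303) right (322,296)
0 -30 [[281.0, 312.0], [291.0, 310.0], [299.0, 308.0], [308.0, 307.0]]
0 -49 [[284.0, 318.0], [293.0, 317.0], [301.0, 315.0], [310.0, 313.0]]
0 -95 [[289.0, 335.0], [299.0, 333.0], [307.0, 331.0], [317.0, 329.0]]
-20 -30 [[282.0, 306.0], [291.0, 305.0], [299.0, 303.0], [309.0, 301.0]]
-20 -49 [[284.0, 313.0], [293.0, 311.0], [302.0, 310.0], [311.0, 308.0]]
-20 -95 [[289.0, 330.0], [299.0, 328.0], [307.0, 326.0], [317.0, 324.0]]
-41 -30 [[282.0, 301.0], [292.0, 299.0], [300.0, 297.0], [309.0, 295.0]]
-41 -49 [[284.0, 307.0], [294.0, 305.0], [302.0, 304.0], [312.0, 302.0]]
-41 -95 [[290.0, 324.0], [300.0, 322.0], [308.0, 320.0], [318.0, 318.0]]
-66 -30 [[282.0, 294.0], [292.0, 292.0], [300.0, 290.0], [310.0, 288.0]]
-66 -49 [[284.0, 300.0], [294.0, 298.0], [303.0, 297.0], [312.0, 295.0]]
-66 -95 [[290.0, 317.0], [300.0, 315.0], [309.0, 313.0], [319.0, 311.0]]
wrist 0 [[216.0, 224.0], [324.0, 224.0], [217.0, 256.0], [322.0, 256.0]]
wrist -20 [[210.0, 236.0], [329.0, 236.0], [212.0, 271.0], [327.0, 271.0]]
wrist -41 [[203.0, 253.0], [336.0, 253.0], [205.0, 290.0], [334.0, 291.0]]
wrist -66 [[192.0, 278.0], [347.0, 278.0], [195.0, 321.0], [344.0, 321.0]]
```

The fingertips show at wrist pixels (204,253) and (336,253). That is about 41 mm short of the reported TCP, so the first grip closed just above the 50 mm tab. I go lower, watching the force. The gripper's body should stay above the tab, so the reported TCP goes to about -8.

```bash
python3 -m inch '[[[60,0.15,-0.1,1,0],[60,0.15,-0.1,2,0],[60,0.15,-0.1,2.6,0],[60,0.15,-0.1,3.1,0],[60,0.15,-0.1,3.4,0],[60,0.15,-0.1,3.6,0],[60,0.15,-0.1,3.6,0]]]' 40
python3 -c "
from h import *
p=shot('side');a=p['color'][230:330,240:340,::-1]
cv2.imwrite('pics/dn.png',cv2.resize(a,(400,400)))"
```

```text
t: 9.8
tool_pos: [418.0, -200.8, -0.6]
tcp_rot: [-0.511, -3.099, -0.0]
wrist_force: [0.2, 0.0, -0.4]
grip_width: 0.653
grasp_force: 0.0
```

View pics/dn.png

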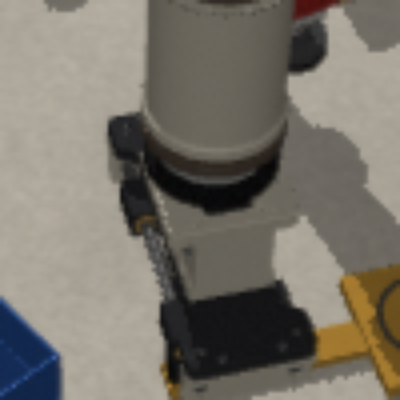

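The jaw is now around the tab, with the tail showing at both sides, and there is no contact at reported TCP z≈0. I go 7 mm lower and close.

```bash
python3 -m inch '[[[60,0,0,0.15,0],[60,0,0,0.28,0],[60,0,0,0.28,0],[5,0,0,0.28,0],[5,0,0,0.28,0],[5,0,0,0.28,0],[5,0,0,0.28,0],[5,0,0,0.28,0],[5,0,0,0.28,0],[5,0,0,0.28,0],[5,0,0,0.28,0],[5,0,0,0.28,0],[5,0,0,0.28,0]]]' 40
```

```text
t: 11.15
tool_pos: [418.3, -200.5, -7.4]
tcp_rot: [-0.51, -3.1, -0.001]
wrist_force: [-0.3, 2.9, 2.3]
grip_width: 0.148
grasp_force: 39.9
```

Gripped: 13.6 mm opening at 40 N. Now I slide it.

```bash
python3 -m inch '[[[5,0.05,0.3,0,0],[5,0.11,0.8,0,0],[5,0.19,1.4,0,0],[5,0.28,2,0,0],[5,0.36,2.6,0,0],[5,0.45,3.2,0,0],[5,0.53,3.8,0,0],[5,0.61,4.4,0,0],[5,0.7,5,0,0],[5,0.78,5.6,0,0],[5,0.86,6.2,0,0],[5,0.95,6.8,0,0],[5,1.03,7.4,0,0],[5,1.1,7.9,0,0],[5,1.17,8.4,0,0],[5,1.21,8.65,0,0],[5,1.21,8.65,0,0],[5,1.21,8.65,0,0]]]' 40
python3 - <<'E'
from h import *
P=[shot("top"),shot("side")]
for p in P:
  for nm,z in (("pad",0),("crank_hub",244),("knob_mid",264),("leg",89)):
    for d in finder.place_of(p,nm)[:2]:
        q=d["position"];X=to_plane(p,q,z);print(nm,round(d["conf"],2),np.round([q[1]*560,q[0]*420]),np.round(X,1))
a=P[0]["color"][110:230,220:380,::-1];b=P[1]["color"][150:290,240:400,::-1]
cv2.imwrite("pics/slid.png",np.hstack([cv2.resize(a,(400,300)),cv2.resize(b,(343,300))]))
E
```

```text
t: 12.95
tool_pos: [458.8, 14.6, -7.4]
tcp_rot: [-0.509, -3.1, -0.001]
wrist_force: [0.4, 0.3, 2.1]
grip_width: 0.146
grasp_force: 39.9
pad 0.77 [370. 297.] [ 216.4 -344.1    0. ]
pad 0.56 [275. 178.] [601. -36.   0.]
crank_hub 0.64 [278. 156.] [601.  -44.5 244. ]
knob_mid 0.46 [282. 169.] [558.2 -55.7 264. ]
leg 0.53 [275. 171.] [601.7 -36.9  89. ]
pad 0.81 [310. 254.] [600.5 -38.7   0. ]
pad 0.79 [251. 418.] [ 214.7 -356.8    0. ]
crank_hub 0.56 [320. 185.] [614.3 -36.2 244. ]
crank_hub 0.47 [308. 258.] [ 443.4 -223.   244. ]
knob_mid 0.51 [310. 234.] [ 476.9 -181.4  264. ]
knob_mid 0.49 [306. 191.] [554.9 -57.3 264. ]
leg 0.77 [310. 234.] [589.8 -41.3  89. ]
```

View pics/slid.png

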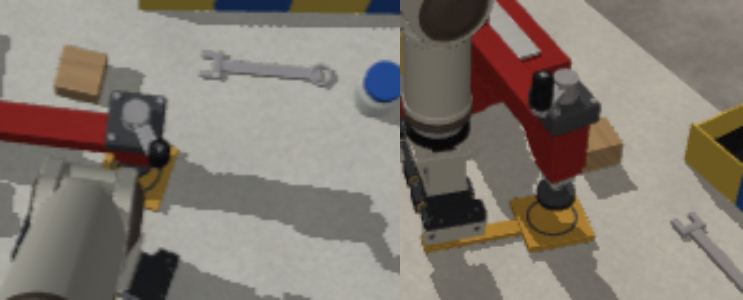

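```bash
python3 - <<'E'
from h import *
t=shot("top");s=shot("side")
f=lambda p,u,v,z:np.round(to_plane(p,(v/420,u/560),z),1)
print("ring side",f(s,311.5,251.4,12),"foot side z48-60",f(s,312.4,240,50),f(s,312.4,240,60))
g=cv2.cvtColor(t["color"],cv2.COLOR_RGB2HSV).astype(int)
roi=np.zeros(g.shape[:2],bool);roi[140:175,255:295]=1
print("head hand-picked",f(t,274.4,157.5,215))
for nm in("crank_hub","leg","knob_mid"):
  for p,n in((t,"t"),(s,"s")):
    for d in finder.silhouettes(p,nm)[:1]:
      ys,xs=np.nonzero(d["pixels"]);print(nm,n,round(d["conf"],2),xs.min(),xs.max(),ys.min(),ys.max(),len(xs))
v=g[140:178,258:294,2];print("V");print("\n".join(" ".join("%3d"%x for x in r[::2]) for r in v[::2]))
E
```

```text
ring side [602.6 -39.8  12. ] foot side z48-60 [606.7 -34.2  50. ] [600.3 -41.9  60. ]
head hand-picked [605.2 -33.6 215. ]
crank_hub s 0.71 301 323 182 204 374
leg t 0.19 301 349 130 144 312
leg s 0.5 304 321 232 248 243
knob_mid t 0.53 279 288 165 176 99
knob_mid s 0.55 301 311 185 201 161
V
152 118 103 114 113 110 114 112 112 113 157 171 169 169 174 172 171 173
150 104 109 112 115 116 115 116 114 113 175 175 172 171 172 171 171 171
147  87 112 110 111 114 115 114 114 156 176 175 170 171 176 170 171 174
145  92 115 107  86  90  89 114 114 157 174 177 171 170 172 177 173 173
 78 102 117  78 128  78  63  63  63  64  66  66  89 110 166 173 171 174
 73 111 116  70  63  61  74 121 132 118  69  62  89 133  89 174 170 170
168 135 115  69  64  63 126 133 135 131 134  63  61  63 113 168 170 171
149 172 175  63  61  75 131 133 134 134 132  62  43  61 142 172 173 170
127 126 112  65  63  73 130 132 133 135 132  55  41  41 146 173 170 168
128 127 103  62  62  74 107 131 133 135  93  50  42  42 146 169 170 170
129 129  97  63  63  64 102  71 123  91 133  83  42  41 156 167 171 170
129 129  90  63  62  61  63  78 137 138 134 129  43  42 155 168 172 171
128 128  80 132  62  64  63  61  68 141 136 136  81  62 173 171 170 163
128 129  69  66  49  62  64  63  62 135 137 101  31  20  78 168 169 168
 64  66  45  32  33  37  42  50  55  71 136  36  58  74  25 123 164 170
 81  62  61  52  50  38  35  30  30  32  97  37  33  55  20 138 153 151
169 170 167 163  64  63  63  63  62  62  59  16  21  24  13  95 109 108
155 171 113 121  90  63  63  63  63  64  64  15  11  12  12  99 110 111
108 105 108  70  71  73  47  39  37  42  48  35  11  11  93 111 111 112
```

The side view shows the foot directly above the plate, slightly toward +y of its ring. From the head's corners the jack is about (605,-34) and the pad about (602,-38). I nudge it 4 mm, release, rise, and look at the crank from above.

```bash
python3 -m inch '[[[5,-0.05,0.1,0,0],[5,-0.08,0.16,0,0],[5,-0.08,0.16,0,0],[60,-0.08,0.16,0,0],[60,-0.08,0.16,0,0],[60,-0.08,0.16,0,0],[60,-0.08,0.16,0,0],[60,-0.08,0.16,0,0],[60,-0.08,0.16,-1.5,0],[60,-0.08,0.16,-3.5,0],[60,-0.08,0.16,-5.5,0],[60,-0.08,0.16,-7.5,0],[60,-0.08,0.16,-9.5,0],[60,-0.08,0.16,-11.5,0],[60,-0.08,0.16,-13.5,0],[60,-1.5,-0.5,-13.5,0],[60,-3,-1.2,-13.5,0],[60,-4.4,-1.7,-13.5,0],[60,-4.4,-1.7,-13.5,0],[60,-4.4,-1.7,-13.5,0]]]' 40
python3 - <<'E'
from h import *
w=shot("wrist");s=shot("side");t=shot("top")
for p,n in((w,"w"),(s,"s"),(t,"t")):
  for nm,z in (("pad",0),("pad_tab",30),("crank_hub",244),("knob_mid",264)):
    for d in finder.place_of(p,nm)[:2]:
        q=d["position"];X=to_plane(p,q,z);print(n,nm,round(d["conf"],2),np.round([q[1]*560,q[0]*420]),np.round(X,1))
a=w["color"][:,:,::-1];b=s["color"][150:290,240:400,::-1]
cv2.imwrite("pics/w3.png",np.hstack([cv2.resize(a,(480,360)),cv2.resize(b,(320,360))]))
E
```

```text
t: 15.85
tool_pos: [549.1, -62.5, 329.3]
tcp_rot: [-0.513, -3.098, 0.001]
wrist_force: [-0.1, 0.3, -0.6]
grip_width: 0.655
grasp_force: 0.0
w pad 0.94 [301. 184.] [600.9 -33.6   0. ]
w pad_tab 0.88 [307.  72.] [460.6  16.3  30. ]
w pad_tab 0.48 [432.  90.] [532.2 159.8  30. ]
w crank_hub 0.93 [329. 258.] [609.8 -32.4 244. ]
w knob_mid 0.85 [278. 213.] [555. -58. 264.]
s pad 0.93 [253. 417.] [ 219.3 -357.2    0. ]
s pad 0.74 [307. 252.] [598.8 -26.3   0. ]
s pad_tab 0.87 [257. 257.] [454.2   7.1  30. ]
s pad_tab 0.7 [181. 408.] [  97.  -273.6   30. ]
s crank_hub 0.64 [318. 184.] [610.9 -32.7 244. ]
s knob_mid 0.62 [304. 190.] [551.6 -51.8 264. ]
s knob_mid 0.44 [165. 223.] [221.6  16.  264. ]
t pad 0.63 [369. 295.] [ 222.3 -341.9    0. ]
t pad_tab 0.87 [348. 337.] [  94.8 -269.4   30. ]
```

View pics/w3.png

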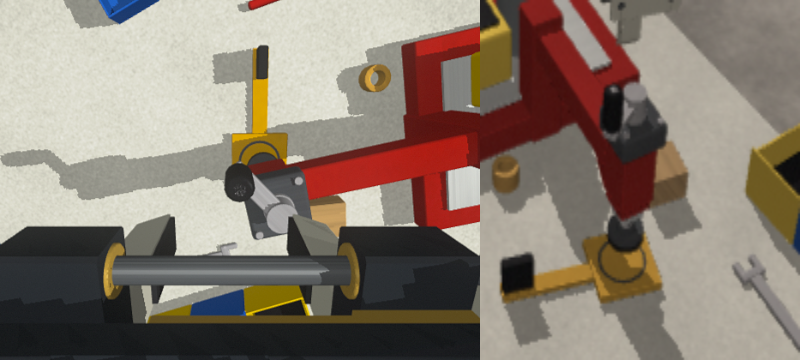

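The wrist view shows the knob at about (278,213), the hub at (329,258), and the pad under the leg at (301,184), full-frame pixels. The side inset shows the ring directly below the foot. Hub to knob measures 60.5 mm against 60 given, and the pad offset is about 5 mm along its own x, which is acceptable. Now I grip the knob.

```bash
python3 -m inch '[[[60,-0.12,0.2,1,0],[60,-0.12,0.2,2,0],[60,-0.12,0.2,3,0],[60,-0.12,0.2,3.7,0],[60,-0.12,0.2,4.05,0],[60,-0.12,0.2,4.05,0],[12,-0.12,0.2,4.05,0],[12,-0.12,0.2,4.05,0],[12,-0.12,0.2,4.05,0],[12,-0.12,0.2,4.05,0],[12,-0.12,0.2,4.05,0],[12,-0.12,0.2,4.05,0],[12,-0.12,0.2,4.05,0],[12,-0.12,0.2,4.05,0]]]' 40
python3 - <<'E'
import numpy as np
# knob offset in tool axes, clockwise from above, start world angle a0
x=np.array([-.946,.325]);y=np.array([.325,.946])
a0=np.radians(205)
for d in np.arange(0.2,6.4,0.2):
    a=a0-d; v=60*np.array([np.cos(a)-np.cos(a0),np.sin(a)-np.sin(a0)])/25
    print("%.1f [12,%.2f,%.2f,0,0]"%(d,v@x,v@y))
E
```

```text
t: 18.0
tool_pos: [554.3, -57.6, 229.3]
tcp_rot: [0.51, 3.099, 0.001]
wrist_force: [0.1, 4.0, 3.7]
grip_width: 0.262
grasp_force: 40.0
0.2 [12,0.30,0.38,0,0]
0.4 [12,0.51,0.80,0,0]
0.6 [12,0.64,1.27,0,0]
0.8 [12,0.67,1.75,0,0]
1.0 [12,0.61,2.22,0,0]
1.2 [12,0.45,2.67,0,0]
1.4 [12,0.21,3.09,0,0]
1.6 [12,-0.11,3.44,0,0]
1.8 [12,-0.50,3.73,0,0]
2.0 [12,-0.93,3.93,0,0]
2.2 [12,-1.40,4.04,0,0]
2.4 [12,-1.88,4.06,0,0]
2.6 [12,-2.35,3.99,0,0]
2.8 [12,-2.80,3.82,0,0]
3.0 [12,-3.20,3.56,0,0]
3.2 [12,-3.55,3.23,0,0]
3.4 [12,-3.82,2.84,0,0]
3.6 [12,-4.02,2.40,0,0]
3.8 [12,-4.11,1.93,0,0]
4.0 [12,-4.12,1.45,0,0]
4.2 [12,-4.03,0.98,0,0]
4.4 [12,-3.84,0.53,0,0]
4.6 [12,-3.58,0.14,0,0]
4.8 [12,-3.24,-0.20,0,0]
5.0 [12,-2.84,-0.46,0,0]
5.2 [12,-2.39,-0.64,0,0]
5.4 [12,-1.92,-0.73,0,0]
5.6 [12,-1.44,-0.72,0,0]
5.8 [12,-0.97,-0.61,0,0]
6.0 [12,-0.53,-0.42,0,0]
6.2 [12,-0.14,-0.14,0,0]
```

```bash
python3 -m inch '[[[12,0.30,0.38,0,0],[12,0.51,0.80,0,0],[12,0.64,1.27,0,0],[12,0.67,1.75,0,0],[12,0.61,2.22,0,0]]]' 40; python3 -c "
from h import *
for i in range(1): s=sense();print(s['tool_pos'],s['wrist_force'],s['joint_pos'].round(2) if hasattr(s['joint_pos'],'round') else s['joint_pos'])"
```

```text
t: 18.5
tool_pos: [555.3, -3.9, 229.2]
tcp_rot: [-0.515, -3.096, 0.006]
wrist_force: [-6.2, -5.1, 8.1]
grip_width: 0.259
grasp_force: 40.0
[555.31051455  -3.90550062 229.22056191] [-6.16213681 -5.10547211  8.08803509] [-0.39  0.27  0.42  1.76 -0.12  1.13  1.31]
```

```bash
cat > crank.py <<'E'
import sys
from h import *
C=np.array([608.3,-32.6])
def state(d=None):
    s=sense();v=np.array(s["tool_pos"][:2])-C;u=v/np.hypot(*v);f=np.array(s["wrist_force"][:2])
    print("t %.1f r %.1f world ang %.1f crank~%.2f  Ftan %.2f Frad %.2f"%(s["t"],np.hypot(*v),np.degrees(np.arctan2(v[1],v[0])),(np.radians(205)-np.arctan2(v[1],v[0]))%(2*np.pi),-(f@[u[1],-u[0]]),f@u))
def table(d0,st,n):
    x=np.array([-.946,.325]);y=np.array([.325,.946]);a0=np.radians(205)-d0
    r=[]
    for k in range(1,n+1):
        a=a0-k*st; v=60*np.array([np.cos(a)-np.cos(a0),np.sin(a)-np.sin(a0)])/25
        r.append("[12,%.2f,%.2f,0,0]"%(v@x,v@y))
    print(",".join(r))
state()
if len(sys.argv)>1: table(*map(float,sys.argv[1:3]),int(sys.argv[3]))
E
python3 crank.py 1.0 0.31416 20
```

```text
t 18.5 r 60.3 world ang 151.6 crank~0.93  Ftan 7.42 Frad 2.99
[12,-0.29,0.69,0,0],[12,-0.77,1.27,0,0],[12,-1.41,1.66,0,0],[12,-2.14,1.84,0,0],[12,-2.89,1.78,0,0],[12,-3.58,1.50,0,0],[12,-4.16,1.01,0,0],[12,-4.55,0.37,0,0],[12,-4.73,-0.36,0,0],[12,-4.67,-1.11,0,0],[12,-4.39,-1.80,0,0],[12,-3.90,-2.37,0,0],[12,-3.26,-2.77,0,0],[12,-2.53,-2.95,0,0],[12,-1.78,-2.89,0,0],[12,-1.09,-2.60,0,0],[12,-0.51,-2.12,0,0],[12,-0.12,-1.48,0,0],[12,0.06,-0.75,0,0],[12,-0.00,0.00,0,0]
```

```bash
python3 -m inch '[[[12,-0.29,0.69,0,0],[12,-0.77,1.27,0,0],[12,-1.41,1.66,0,0],[12,-2.14,1.84,0,0],[12,-2.89,1.78,0,0],[12,-3.58,1.5,0,0],[12,-4.16,1.01,0,0],[12,-4.55,0.37,0,0],[12,-4.73,-0.36,0,0],[12,-4.67,-1.11,0,0]]]' 40; python3 crank.py 4.1416 0.31416 16
```

```text
t: 19.5
tool_pos: [660.8, -61.5, 229.3]
tcp_rot: [0.506, 3.098, 0.006]
wrist_force: [1.6, 6.8, 3.7]
grip_width: 0.265
grasp_force: 40.0
t 19.5 r 59.9 world ang -28.8 crank~4.08  Ftan 6.67 Frad -1.90
[12,0.29,-0.69,0,0],[12,0.77,-1.27,0,0],[12,1.41,-1.66,0,0],[12,2.14,-1.84,0,0],[12,2.89,-1.78,0,0],[12,3.58,-1.50,0,0],[12,4.16,-1.01,0,0],[12,4.55,-0.37,0,0],[12,4.73,0.36,0,0],[12,4.67,1.11,0,0],[12,4.39,1.80,0,0],[12,3.90,2.37,0,0],[12,3.26,2.77,0,0],[12,2.53,2.95,0,0],[12,1.78,2.89,0,0],[12,1.09,2.60,0,0]
```

```bash
python3 -m inch '[[[12,0.29,-0.69,0,0],[12,0.77,-1.27,0,0],[12,1.41,-1.66,0,0],[12,2.14,-1.84,0,0],[12,2.89,-1.78,0,0],[12,3.58,-1.5,0,0],[12,4.16,-1.01,0,0],[12,4.55,-0.37,0,0],[12,4.73,0.36,0,0],[12,4.67,1.11,0,0],[12,4.39,1.8,0,0],[12,3.9,2.37,0,0],[12,3.26,2.77,0,0],[12,2.53,2.95,0,0],[12,1.78,2.89,0,0],[12,1.09,2.6,0,0]]]' 40; python3 crank.py 9.168 0.1 14;
```

```text
t: 21.1
tool_pos: [653.2, 8.6, 229.2]
tcp_rot: [-0.506, -3.097, -0.003]
wrist_force: [-6.6, 3.0, 8.2]
grip_width: 0.263
grasp_force: 40.0
t 21.1 r 60.9 world ang 42.5 crank~2.84  Ftan 6.69 Frad -2.84
[12,-0.20,-0.13,0,0],[12,-0.38,-0.29,0,0],[12,-0.55,-0.46,0,0],[12,-0.70,-0.65,0,0],[12,-0.83,-0.85,0,0],[12,-0.94,-1.06,0,0],[12,-1.03,-1.29,0,0],[12,-1.09,-1.52,0,0],[12,-1.13,-1.75,0,0],[12,-1.15,-1.99,0,0],[12,-1.15,-2.23,0,0],[12,-1.12,-2.47,0,0],[12,-1.06,-2.70,0,0],[12,-0.98,-2.93,0,0]
```

```bash
python3 -m inch '[[[12,-0.2,-0.13,0,0],[12,-0.38,-0.29,0,0],[12,-0.55,-0.46,0,0],[12,-0.7,-0.65,0,0],[12,-0.83,-0.85,0,0],[12,-0.94,-1.06,0,0],[12,-1.03,-1.29,0,0]]]' 40; python3 crank.py 9.868 0.1 7
```

```text
t: 21.8
tool_pos: [668.5, -29.1, 229.3]
tcp_rot: [0.506, 3.1, 0.006]
wrist_force: [0.1, 6.9, 4.4]
grip_width: 0.257
grasp_force: 40.0
t 21.8 r 60.3 world ang 3.3 crank~3.52  Ftan 6.93 Frad 0.47
[12,-0.06,-0.23,0,0],[12,-0.11,-0.47,0,0],[12,-0.12,-0.71,0,0],[12,-0.12,-0.95,0,0],[12,-0.09,-1.18,0,0],[12,-0.03,-1.42,0,0],[12,0.04,-1.65,0,0]
```

```bash
python3 -m inch '[[[12,-0.06,-0.23,0,0],[12,-0.1,-0.46,0,0],[12,-0.12,-0.7,0,0],[12,-0.11,-0.94,0,0],[12,-0.09,-1.18,0,0],[12,-0.03,-1.41,0,0],[12,0.05,-1.64,0,0]]]' 40; python3 crank.py 10.568 0.1 10
```

```text
t: 22.5
tool_pos: [655.9, -68.5, 229.4]
tcp_rot: [0.506, 3.096, 0.005]
wrist_force: [5.8, 4.4, 1.1]
grip_width: 0.258
grasp_force: 40.0
t 22.5 r 59.6 world ang -37.0 crank~4.22  Ftan 7.00 Frad 1.94
[12,0.10,-0.22,0,0],[12,0.22,-0.43,0,0],[12,0.36,-0.62,0,0],[12,0.52,-0.80,0,0],[12,0.70,-0.96,0,0],[12,0.89,-1.11,0,0],[12,1.09,-1.23,0,0],[12,1.31,-1.33,0,0],[12,1.54,-1.42,0,0],[12,1.77,-1.47,0,0]
```

```bash
python3 -m inch '[[[12,0.1,-0.22,0,0],[12,0.22,-0.43,0,0],[12,0.36,-0.62,0,0],[12,0.52,-0.8,0,0],[12,0.7,-0.96,0,0],[12,0.89,-1.11,0,0]]]' 40; python3 crank.py 11.168 0.1 6
```

```text
t: 23.1
tool_pos: [626.9, -88.9, 229.4]
tcp_rot: [0.507, 3.094, 0.003]
wrist_force: [9.1, 3.4, -0.8]
grip_width: 0.261
grasp_force: 40.0
t 23.1 r 59.3 world ang -71.7 crank~4.83  Ftan 9.70 Frad -0.34
[12,0.21,-0.12,0,0],[12,0.42,-0.23,0,0],[12,0.65,-0.31,0,0],[12,0.88,-0.37,0,0],[12,1.12,-0.40,0,0],[12,1.36,-0.41,0,0]
```

```bash
python3 -m inch '[[[12,0.21,-0.12,0,0],[12,0.42,-0.23,0,0]]]' 40; python3 crank.py 11.368 0.1 3
```

```text
t: 23.3
tool_pos: [615.3, -91.4, 229.5]
tcp_rot: [0.508, 3.093, 0.002]
wrist_force: [10.2, 3.4, -2.3]
grip_width: 0.26
grasp_force: 40.0
t 23.3 r 59.2 world ang -83.2 crank~5.03  Ftan 10.53 Frad -2.21
[12,0.23,-0.08,0,0],[12,0.46,-0.14,0,0],[12,0.70,-0.17,0,0]
```

```bash
python3 -m inch '[[[12,0.21,-0.07,0,0]]]' 40; python3 crank.py
```

```text
t: 23.4
tool_pos: [609.8, -91.8, 229.5]
tcp_rot: [0.508, 3.093, 0.001]
wrist_force: [10.3, 1.6, -3.8]
grip_width: 0.26
grasp_force: 40.0
t 23.4 r 59.2 world ang -88.5 crank~5.12  Ftan 10.38 Frad -1.33
```

About 3.5–4 N heavier than free, with a noise of a few tenths. I let go and retreat upward.

```bash
python3 -m inch '[[[60,0,0,0,0],[60,0,0,0,0],[60,0,0,0,0],[60,0,0,0,0],[60,0,0,0,0],[60,0,0,-1,0],[60,0,0,-2.5,0],[60,0,0,-4.5,0],[60,2,0,-5,0],[60,3,0,-5,0],[60,3,0,-5,0],[60,3,0,-5,0]]]' 40
python3 - <<'E'
from h import *
w=shot("wrist");s=shot("side")
for p,n in((w,"w"),(s,"s")):
  for nm,z in (("pad",0),("pad_tab",30),("crank_hub",244),("knob_mid",264)):
    for d in finder.place_of(p,nm)[:1]:
        q=d["position"];X=to_plane(p,q,z);print(n,nm,round(d["conf"],2),np.round([q[1]*560,q[0]*420]),np.round(X,1))
E
```

```text
t: 24.6
tool_pos: [535.3, -68.5, 354.3]
tcp_rot: [0.51, 3.099, 0.001]
wrist_force: [0.9, -0.0, 0.4]
grip_width: 0.651
grasp_force: 0.0
w pad 0.94 [304. 190.] [603.7 -37.4   0. ]
w pad_tab 0.96 [315.  84.] [464.2  19.   30. ]
w crank_hub 0.58 [336. 257.] [609.8 -31.3 244. ]
w knob_mid 0.64 [272. 285.] [607.5 -90.8 264. ]
s pad 0.87 [249. 415.] [ 215.  -349.6    0. ]
s pad_tab 0.93 [261. 258.] [4.616e+02 2.000e-01 3.000e+01]
s knob_mid 0.75 [333. 191.] [608.6 -91.6 264. ]
```

The knob stayed where it was left at (608,-91). The pad is at about (604,-37) against the axis at (608,-32), inside the tolerance. I hand it in.

```bash
python3 -c "
from cell import bot
print(bot.close_job())"
```

```text
the job is handed in; nothing more can be done
None
```

Job handed in with no verdict returned: the pad is about 6 mm off the leg's axis by camera, the crank reads about 3.5 N heavier than free (roughly 65–70 N on the foot, 4 N wanted), and the crank is let go with the arm clear; bystander positions were not re-measured at the end.

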